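# Snap the shower caddy onto the chrome rail

### The arm

A 6-joint arm with a two-finger parallel gripper is mounted at the origin on the work surface. World frame = base frame: x ahead of the robot, y to its left, z up, the work surface at z = 0. Lengths are in m, angles in rad, forces in N, time in s.
With the tool pointing down it reaches from about 0.325 to 0.775 m from the base axis. Payload 5.5 kg.
Tool frame: the origin (TCP) lies midway between the tips of the shut fingers; the grasp point (between the pads) lies 19 mm behind it; z points along the fingers, x is the direction in which the jaws open and shut, and the axes are right-handed (so a half turn about z gives the same grasp; the last joint's range is limited). The gripper opens to 88 mm and grips with 3 to 60 N. Pads are 20 mm wide; open, the fingers measure 115 mm over their backs; the gripper's body (75 mm by 178 mm) begins 61 mm behind the grasp point.
Start: joints at [1.168, 0.091, 1.231, -0, 1.82, -0.057], TCP at [0.203, 0.564, 0.198] pointing down, gripper open.
Joint ranges: [-2.87, 2.87], [-0.86, 2.18], [0.17, 2.46], [-1.51, 4.65], [0.06, 2.69], [-2.65, 2.65]. Speed limits (rad/s): [2.57, 2.57, 3.01, 3.14, 3.14, 3.14].

### API

Orientations are given as a unit quaternion [x, y, z, w].
In Python, from workcell import manip gives the robot as it stands.
- The arm moves only by the tool carry_out, never from a script. Its argument "increments" is a list of rows, each a list of 3 entries, a list of its own where there are three numbers: the closure, from 0 (fully open) to 1 (shut), then the shift along the tool's x, y, z in cm, then the turn, a rotation vector about the tool's x, y, z in rad. A call has 1 to 20 rows; each row shifts and turns the pose as measured when the row begins, along the tool's axes as they then stand; what a row does not reach is not made up. A row lasts 1/8 s, in which the tool goes at most 62.5 mm and 10.7 degrees, less where a joint would pass 70% of its speed; a pose out of reach is approached as far as the arm can. A call with a gripper value outside its range is refused whole. The fingers move at their own pace and stop on an object; "force" is the grip in N (left out, the last holds). Time passes only in rows, so rows that do not move let the fingers close. It gives the time, the measured TCP pose, the force and the opening at its end, in the units of the state.
- manip.observe(): the state, without advancing time (a new reading comes with each control period).
- manip.capture(name): name is "side" or "top" or "wrist"; returns a dict with "img" (480x640x3 uint8, blue, green, red), "K" (3x3 intrinsics, pixels), "R" (3x3) and "t" (3): a world point X has camera coordinates R X + t; the wrist camera has in their place "hand_eye" (4x4, takes a point from camera to tool coordinates, whose origin is the TCP and whose axes are the tool frame's). Camera axes: x right, y down, z forward; pixel columns grow to the right and rows downward; lengths in m; the calibration is good to about 2 mm. A picture is of the moment at which its call begins: read the wrist's pose just before it. There is no depth.
- manip.job_done(): hands the job in, once; it reports no verdict.
The state is a dict: "clock": time; "qpos": joint angles; "qvel": joint speeds; "joint_efforts": joint torques, N m; "tcp_pos": TCP position; "tcp_rot": TCP orientation; "force": force on the tool from outside, world axes, zero at the start; "moment": the same for the moment, N m; "gripper_width": opening from 0.0 (shut) to 1.0 (fully open).
Only numpy, scipy, OpenCV 4.12 (cv2) and the standard library are available. Lean on these libraries where they do the work, as an engineer would, in place of code of your own. Each camera call takes 0.05 s, during which the arm holds its last target.

### The job

Pick up the small steel shower caddy by the blue tab on top of its hook, bring the hook over the chrome bar and press it down by feel until the bar snaps past the orange sprung gate, the gate shuts under it and the crown of the hook sits firmly on the bar with a push of about 10 to 15 N. Then let go, so that the caddy hangs upright and still at the middle of the bar. The bar's clamps are weak: never load the rail with more than 25 N, and leave the other things where they are.

Things in the scene. Friction and masses are not known exactly. Their poses are not given: they have to be found in the camera images.
- caddy_grip (a point): Centre of the blue grip tab of the loose steel caddy (0.3 to 0.45 kg, standing on the counter), 165 mm above its underside; z up. Tab: 14 mm thick along x, 38 wide along y, reaching 15 mm up and 21 down to a flange (36 x 44 mm) on which fingertips may rest. Under it an open-bottomed hook of 26 mm wide strip: shank at x = -16 to -13 mm, nose at x = 13 to 16 mm.
- caddy_lip (a point): Lowest point of the hook's nose (outward lip), 78 mm below caddy_grip, at x = +20 mm. The steel basket below (90 mm in x, 110 in y) is centred under the tab, its rim 62 mm below this lip. That gap is open to the caddy's +x only: the bar must enter it there, the caddy moving along its own +x, and then the hook is lowered over the bar.
- caddy_seat (a point): Point in the hook where the axis of the bar lies when it is home: 36 mm below caddy_grip, same axes. The underside of the crown is a shallow vee (sides 25 degrees) that centres the bar here along x. Past the gate the resistance drops, then the crown meets the bar rigidly: pressed home means 10 to 15 N there, the gate being shut below the bar.
- gate (a joint): Orange gate, 21 mm long, hinged on the shank 63 mm below caddy_grip at x = -9.5 mm, tip near the nose. rad: 0 shut (level), 1.45 swung up inside the hook; it never opens downward. Sprung shut: the bar must swing it up from below with roughly 5 to 10 N of downward press, is past it about 3 mm before it is home in the crown, and the gate then falls shut below the bar.
- rail: Fixed chrome rail: base plate 70 x 250 x 12 mm (origin: centre of its underside), posts 14 mm thick at y = -112 and +112 mm, 235 mm high, and between them a level round bar, 10 mm diameter, along y, held by 24 mm collars. z up. The -x side looks roughly to the robot: the caddy comes from there, its x along the rail's x. The clamps bear at most 25 N.
- rail_mid (a point): Half-way between the rail's posts, 186 mm above the counter, axes as the rail's. The bar's axis passes straight above or below this point at an unmeasured height: it is clamped anywhere from 12 mm below to 12 mm above it, differently each time, and must be felt (or seen).
- pills: Bystander: closed white pill bottle, 44 mm diameter, 75 mm high, on the clear shelf at the back. Origin at its underside.
- tumbler: Bystander: glass tumbler, 72 mm diameter, 100 mm high, on the clear shelf at the back. Origin at its underside.
- lotion: Bystander: green bottle, 60 mm diameter, 140 mm high, on the counter. Origin at its underside.
- tweezers: Bystander: steel tweezers, 105 mm long, 7 mm high, lying on the counter. Origin at the underside.
- hairclip: Bystander: green plastic hair clip, 70 mm long, 32 mm high, on the counter. Origin at its underside.
- mug: Bystander: blue mug, 76 mm diameter, 95 mm high, on the counter. Origin at its underside.
Not all that is in view belongs to the job. What is shaped like the part that bears caddy_grip but red is not meant.

How it is judged:
On the way, in this order (a step that is already met when the one before it is completed fails the run):
1. the caddy is lifted off the counter (height (world z) of caddy_grip above 0.2 m), for 0.1 s.
2. the bar, pressed into the hook's mouth, has swung the gate up by more than 0.6 rad (value of joint gate above 0.6 rad and contact force between caddy and rail above 1 N and horizontal distance between caddy_seat and rail_mid below 0.06 m), for 0.05 s.
3. with the gate shut again below the bar, the crown is pressed home on the bar with more than 8 N (value of joint gate below 0.12 rad and contact force between caddy and rail above 8 N and z of caddy_seat in the frame of rail_mid between -0.018 and 0.018 m), for 0.05 s.
At the end, for the whole second after the job is handed in: Caddy hangs still (< 0.03 m/s) on the bar, released: gate shut (< 0.12 rad), bar carrying it (> 1.5 N), caddy_seat within 8 mm of the bar across it, 35 mm of the rail's middle along it, 18 mm of rail_mid in height, tilt < 0.2 rad (value of joint gate below 0.12 rad and contact force between caddy and rail above 1.5 N and x of caddy_seat in the frame of rail_mid between -0.008 and 0.008 m and y of caddy_seat in the frame of rail_mid between -0.035 and 0.035 m and z of caddy_seat in the frame of rail_mid between -0.018 and 0.018 m and angle between caddy_seat's own z axis and vertical below 0.2 rad and linear speed of caddy below 0.03 m/s); the robot touches nothing.
It fails at once if the rail is loaded with more than 25 N by the caddy or the robot (contact force between any of caddy, the arm, the fingers and rail above 25 N).
It fails at once if a bystander is shifted by more than 30 mm (distance of any of pills, tumbler, lotion, tweezers, hairclip, mug from where it was at the start of the episode above 0.03 m).
It also fails if it takes over 64 s, if anything falls off the work surface, if the arm or the gripper's body presses on something with over 40 N, if the wrist force passes 120 N, or if a joint passes its speed limit or range.

## Working session

There is one attempt and no reset: what is moved stays moved. The work goes in short steps, Python scripts to look and compute and a tool call to move; the robot and the scene stay as the last step left them, time stands still between calls to the robot, and variables do not carry over. Pictures are saved under pics/ and viewed, and the job is handed in when it is done.

Besides the shell and the picture viewer there is one more tool, called after "Call:" in YAML: its name, and indented under it one key for each argument. carry_out: Moves the arm, as the interface text tells. Its arguments: {"type":"object","properties":{"increments":{"type":"array"},"force":{"type":"number"}},"required":["increments"]}

```bash
mkdir -p pics; ls; python3 - <<'E'
from workcell import manip
import cv2
s=manip.observe()
for k in s: print(k,s[k])
for n in ("side","top","wrist"):
    c=manip.capture(n); cv2.imwrite(f"pics/{n}0.png",c["img"])
    for k in c:
        if k!="img": print(n,k,c[k])
E
```

```text
pics
clock 0.0
qpos [ 1.16831566e+00  9.17953722e-02  1.23187418e+00 -1.85155730e-05
  1.81979962e+00 -5.67147750e-02]
qvel [ 0.00029947 -0.00030379 -0.00274764 -0.00022689  0.00170735  0.00148007]
joint_efforts [-1.01834186e-03 -4.46461415e+01 -4.06442714e+01  6.96998066e-02
  2.98254518e-02 -1.62959641e-04]
tcp_pos [0.20323107 0.56416514 0.19735155]
tcp_rot [ 8.18205486e-01  5.74925127e-01 -7.92296113e-04  5.02671288e-04]
force [-0.38559525 -0.5849781   0.05298355]
moment [-0.00223276  0.04290359 -0.00049981]
gripper_width 0.9982702371362837
side K [[519.59383043   0.         319.78330109]
 [  0.         519.59383043 240.02548214]
 [  0.           0.           1.        ]]
side R [[ 0.68025773 -0.73283326 -0.01431173]
 [-0.49254663 -0.44257566 -0.74934945]
 [ 0.54281418  0.51679996 -0.66202007]]
side t [-0.3532374   0.3538088   1.09599831]
top K [[502.35487605   0.         330.78864498]
 [  0.         502.35487605 235.23125607]
 [  0.           0.           1.        ]]
top R [[ 0.05904812 -0.99825017  0.00314783]
 [-0.97335609 -0.05827492 -0.22177005]
 [ 0.22156543  0.01003114 -0.97509391]]
top t [-0.01567747  0.53244166  1.13351609]
wrist K [[389.5020599    0.         318.6973488 ]
 [  0.         389.5020599  242.46252609]
 [  0.           0.           1.        ]]
wrist hand_eye [[ 9.99999859e-01 -5.26622926e-04 -6.36431287e-05  4.01708917e-05]
 [ 5.25079197e-04  9.65678616e-01  2.59739360e-01 -7.02972692e-02]
 [-7.53258935e-05 -2.59739357e-01  9.65678756e-01 -1.85306526e-01]
 [ 0.00000000e+00  0.00000000e+00  0.00000000e+00  1.00000000e+00]]
```

View pics/side0.png

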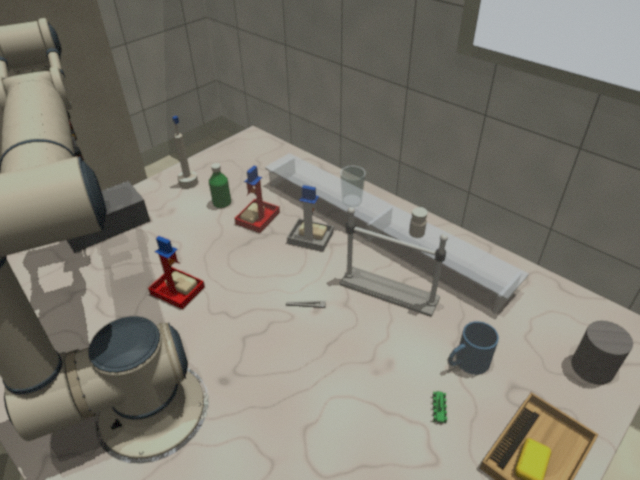

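View pics/top0.png

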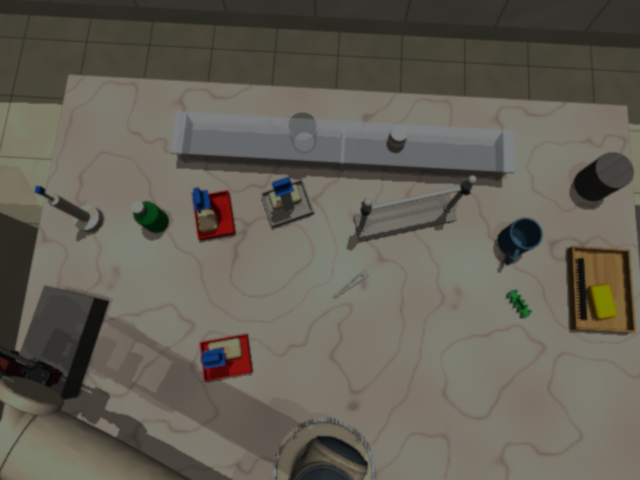

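View pics/wrist0.png

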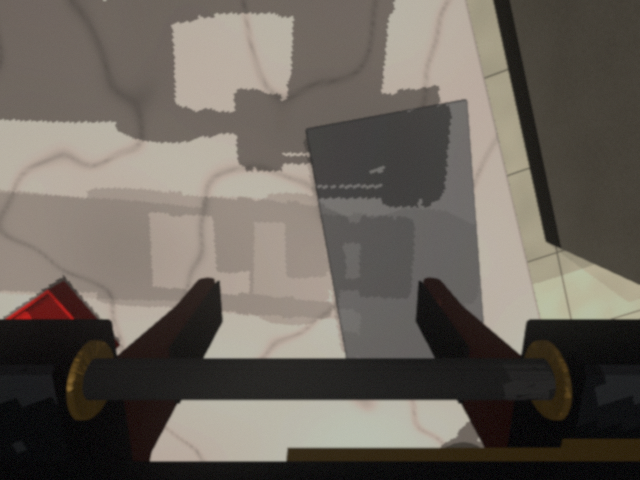

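The steel caddy stands at top (287,200) / side (310,215), and its tab is blue at top (283,186) / side (308,193). The rail is at top (355..470, 180..235). The other two caddies are red decoys. I'll enlarge these areas.

```bash
python3 - <<'E'
import cv2
a=cv2.imread("pics/side0.png"); b=cv2.imread("pics/top0.png")
cv2.imwrite("pics/sz.png",cv2.resize(a[160:320,270:470],None,fx=4,fy=4,interpolation=cv2.INTER_CUBIC)[:600])
cv2.imwrite("pics/tz.png",cv2.resize(b[150:260,245:485],None,fx=3.3,fy=3.3,interpolation=cv2.INTER_CUBIC))
E
```

```text
(no output)
```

View pics/sz.png

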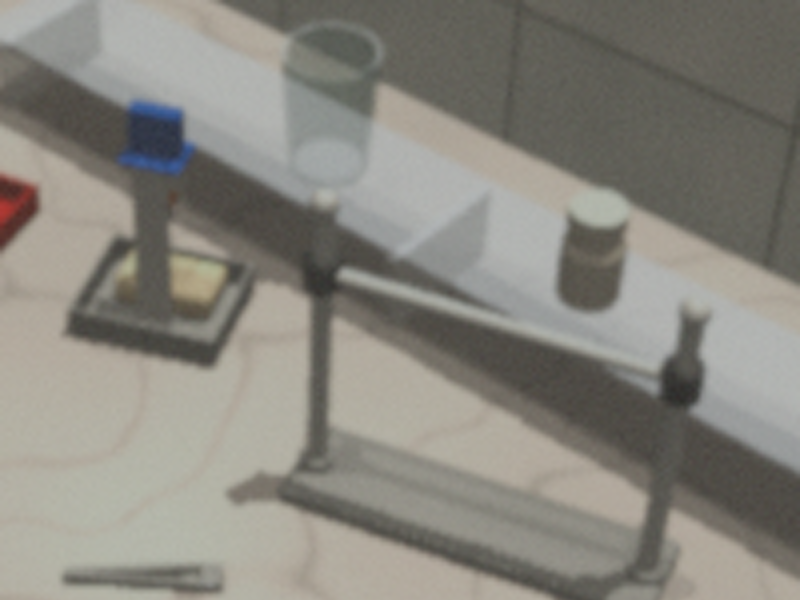

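View pics/tz.png

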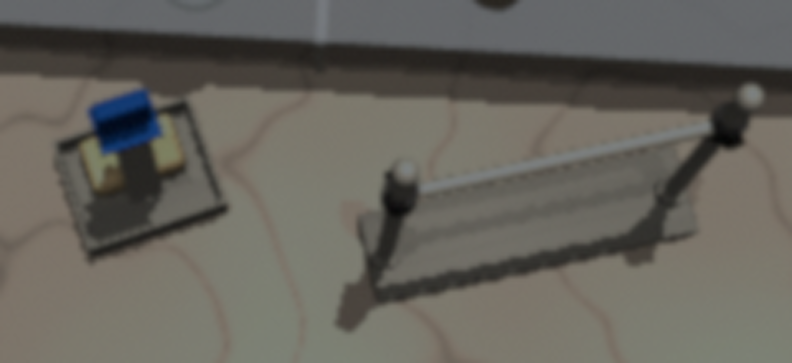

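```bash
cat > h.py <<'E'
import numpy as np, cv2
from workcell import manip
from scipy.spatial.transform import Rotation as Rn
def ray(c,uv,pose=None):
    d=np.linalg.inv(c["K"])@np.array([uv[0],uv[1],1.])
    if "R" in c: return -c["R"].T@c["t"], c["R"].T@d
    p,q=pose; R=Rn.from_quat(q).as_matrix(); H=c["hand_eye"]
    return p+R@H[:3,3], R@H[:3,:3]@d
def onz(c,uv,z,pose=None):
    o,d=ray(c,uv,pose); return o+d*(z-o[2])/d[2]
def tri(*rays):
    A=np.zeros((3,3));b=np.zeros(3)
    for o,d in rays:
        d=d/np.linalg.norm(d);P=np.eye(3)-np.outer(d,d);A+=P;b+=P@o
    X=np.linalg.solve(A,b)
    return X,[np.linalg.norm(np.cross(X-o,d/np.linalg.norm(d)))for o,d in rays]
def tb(X,s):  # world vec->tool
    return Rn.from_quat(s["tcp_rot"]).as_matrix().T@X
E
python3 - <<'E'
from h import *
S=manip.capture("side");T=manip.capture("top")
tp=lambda u,v:ray(T,(245+u/3.3,150+v/3.3)); sp=lambda u,v:ray(S,(270+u/4,160+v/4))
for n,a,b in [("colL",(400,192),(320,272)),("colR",(730,124),(682,380)),("ballL",(404,170),(323,198)),("ballR",(752,96),(694,310))]:
    print(n,tri(tp(*a),sp(*b)))
print("ball on .235",*[onz(T,(245+u/3.3,150+v/3.3),.23) for u,v in((404,170),(752,96))])
for u,v in((360,215),(378,300),(695,235),(675,150)): print("plate",onz(T,(245+u/3.3,150+v/3.3),.012))
for n,c in(("t",T),("s",S)):
    h=cv2.cvtColor(c["img"],cv2.COLOR_BGR2HSV); m=cv2.inRange(h,(105,140,40),(125,255,255))
    k,l,st,ce=cv2.connectedComponentsWithStats(m)
    for i in range(1,k):
        if st[i,4]>60: print(n,st[i],ce[i])
for u,v in((57,150),(92,260),(226,208),(188,104)): print("basket",onz(T,(245+u/3.3,150+v/3.3),.02))
E
```

```text
colL (array([ 0.57087416, -0.05763597,  0.17058975]), [np.float64(0.0015113032489953758), np.float64(0.0015113032489953852)])
colR (array([ 0.63066512, -0.2747409 ,  0.17462745]), [np.float64(0.0003124952440828378), np.float64(0.0003124952440829025)])
ballL (array([ 0.57014281, -0.05701245,  0.22719985]), [np.float64(9.67045845480911e-05), np.float64(9.670458454806605e-05)])
ballR (array([ 0.63139587, -0.27422406,  0.2270529 ]), [np.float64(0.0010049912544080634), np.float64(0.0010049912544078743)])
ball on .235 [ 0.56937435 -0.05690016  0.23      ] [ 0.63115812 -0.27411907  0.23      ]
plate [ 0.59808426 -0.03855689  0.012     ]
plate [ 0.53319539 -0.05520027  0.012     ]
plate [ 0.597626  -0.2917657  0.012    ]
plate [ 0.66381707 -0.27623766  0.012     ]
t [273 178  20  18 215] [282.57674419 186.64651163]
t [193 188  17  22 270] [200.61851852 198.94444444]
t [201 349  24  19 343] [213.18658892 357.90087464]
s [157 237  19  21 228] [164.80701754 247.40789474]
basket [0.63306915 0.19344082 0.02      ]
basket [0.54920113 0.15972629 0.02      ]
basket [0.59530992 0.06258453 0.02      ]
basket [0.6755836  0.09699856 0.02      ]
```

Measured so far:
- **Rail:** mid is about (0.601, -0.166), yaw about 15.6°. The posts come out 225 mm apart against 224 expected. The bar is at z of about 0.173.
- **Caddy:** basket centre is about (0.613, 0.128), yaw about 24.5°, nose away from the robot.

Next I move above the caddy.

Call:
carry_out:
  increments:
    - [0,[-2.7,5.3,-1.3],[0,0,0]]
    - [0,[-2.7,5.3,-1.3],[0,0,0]]
    - [0,[-2.7,5.3,-1.3],[0,0,0]]
    - [0,[-2.7,5.3,-1.3],[0,0,0]]
    - [0,[-2.7,5.3,-1.3],[0,0,0]]
    - [0,[-2.7,5.3,-1.3],[0,0,0]]
    - [0,[-2.7,5.3,-1.3],[0,0,0]]
    - [0,[-2.7,5.3,-1.3],[0,0,0]]
    - [0,[-2.7,5.3,-1.3],[0,0,0]]
    - [0,[-2.7,5.3,-1.3],[0,0,0]]
    - [0,[0,0,0],[0,0,0.16]]
    - [0,[0,0,0],[0,0,0.16]]
    - [0,[0,0,0],[0,0,0.16]]
    - [0,[0,0,0],[0,0,0.16]]
    - [0,[0,0,0],[0,0,0.16]]
    - [0,[0,0,0],[0,0,0]]

```text
clock: 2.25
tcp_pos: [0.623, 0.117, 0.3251]
tcp_rot: [0.98, 0.2, -0.004, 0.002]
force: [0.1, 0.1, -0.3]
gripper_width: 1.001
```

```bash
python3 - <<'E'
from h import *
s=manip.observe(); print(s["tcp_pos"],s["tcp_rot"],Rn.from_quat(s["tcp_rot"]).as_matrix()[:,0],s["force"])
c=manip.capture("wrist"); cv2.imwrite("pics/w1.png",c["img"])
E
```

```text
[0.62296343 0.11696729 0.32508445] [ 0.97985257  0.19968    -0.00373629  0.00169897] [ 0.92022787  0.39130123 -0.00800053] [ 0.12952112  0.12088288 -0.32699961]
```

View pics/w1.png

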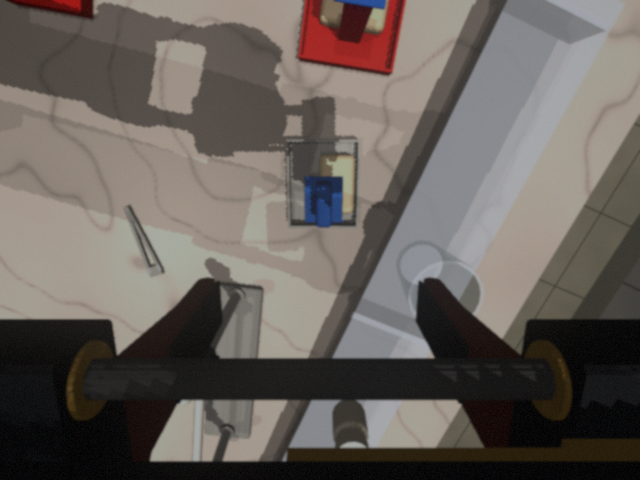

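The tab shows at about (323,200), with the caddy aligned to the tool to within a few degrees. I'll zoom in for an accurate position.

```bash
python3 - <<'E'
from h import *
s=manip.observe(); P=(s["tcp_pos"],s["tcp_rot"])
c=manip.capture("wrist"); im=c["img"]
cv2.imwrite("pics/w1z.png",cv2.resize(im[125:245,270:380],None,fx=5,fy=5,interpolation=cv2.INTER_CUBIC))
h=cv2.cvtColor(im,cv2.COLOR_BGR2HSV); m=cv2.inRange(h,(105,140,30),(125,255,255)); m[:120]=0
k,l,st,ce=cv2.connectedComponentsWithStats(m)
for i in range(1,k):
    if st[i,4]>60: print(st[i],ce[i])
E
```

```text
[ 306  177   35   49 1300] [323.34769231 202.24615385]
```

View pics/w1z.png

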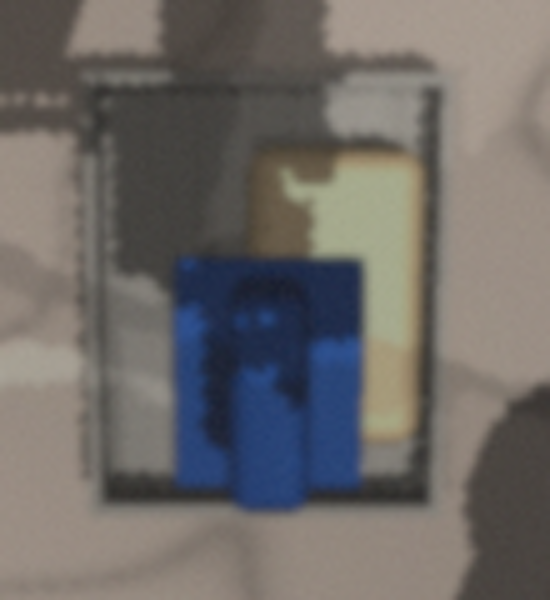

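```bash
python3 - <<'E'
from h import *
s=manip.observe(); P=(s["tcp_pos"],s["tcp_rot"]); c=manip.capture("wrist")
f=lambda u,v,z:onz(c,(270+u/5,125+v/5),z,P)
C=[f(175,258,.144),f(362,258,.144),f(362,488,.144),f(175,488,.144)]
print(np.linalg.norm(C[1]-C[0]),np.linalg.norm(C[2]-C[1])); ctr=np.mean(C,0); print(ctr)
for a,b in((0,1),(3,2)): d=C[b]-C[a]; print(np.degrees(np.arctan2(d[1],d[0])))
for a,b in((3,0),(2,1)): d=C[b]-C[a]; print(np.degrees(np.arctan2(-d[0],d[1])))
t=f(269,508,.18); print("tab end -y",t, "centre from it", t+.019*np.array([-.391,.92,0]))
B=[f(97,88,.02),f(440,88,.02),f(430,500,.02),f(103,500,.02)]; print(np.mean(B,0))
X=Rn.from_quat(P[1]).as_matrix(); print("tool delta",tb(np.array([ctr[0],ctr[1],.165])-P[0],s))
E
```

```text
0.034839766605921176 0.043781799023127864
[0.62111753 0.13068333 0.144     ]
23.172648523988155
23.227874533503705
22.60054635546691
24.039062677749524
tab end -y [0.62804278 0.11446133 0.18      ] centre from it [0.62061378 0.13194133 0.18      ]
[0.62156618 0.1302936  0.02      ]
tool delta [ 0.00495819 -0.01357622  0.1600776 ]
```

```bash
python3 - <<'E'
from h import *
S=manip.capture("side");T=manip.capture("top")
print(tri(ray(T,(304,142)),ray(S,(352.5,200))),tri(ray(T,(302,126)),ray(S,(353.3,172.5))))
print(tri(ray(T,(398,130)),ray(S,(419.5,212))))
E
```

```text
(array([0.76140431, 0.0948376 , 0.07062757]), [np.float64(0.0010220391547907373), np.float64(0.0010220391547906393)]) (array([0.75892925, 0.09406274, 0.16773122]), [np.float64(0.001629948373206243), np.float64(0.0016299483732060843)])
(array([ 0.77391832, -0.12515584,  0.13631729]), [np.float64(0.0018742354173671334), np.float64(0.0018742354173669855)])
```

Call:
carry_out:
  increments:
    - [0,[0.5,-1.4,2.5],[0.002,0.008,0]]
    - [0,[0,0,2],[0,0,0]]
    - [0,[0,0,0],[0,0,0]]
  force: 40

```text
clock: 2.88
tcp_pos: [0.622, 0.1321, 0.2798]
tcp_rot: [0.979, 0.202, 0.001, -0.0]
force: [-0.1, 1.2, 0.8]
gripper_width: 0.999
```

```bash
python3 - <<'E'
from h import *
s=manip.observe(); P=(s["tcp_pos"],s["tcp_rot"]); print(P, s["force"])
print("delta",tb(np.array([.6211,.131,.1455])-P[0],s), Rn.from_quat(P[1]).as_matrix())
c=manip.capture("wrist"); cv2.imwrite("pics/w2.png",c["img"])
E
```

```text
(array([0.62202604, 0.13214339, 0.27977231]), array([ 9.79428651e-01,  2.01788627e-01,  9.26587863e-04, -9.94755327e-05])) [-0.12102605  1.16880758  0.82072192]
delta [-0.00155167  0.00066019  0.13426978] [[ 9.18560983e-01  3.95275309e-01  1.77490734e-03]
 [ 3.95274941e-01 -9.18562680e-01  5.68808158e-04]
 [ 1.85519946e-03  1.79091411e-04 -9.99998263e-01]]
```

View pics/w2.png

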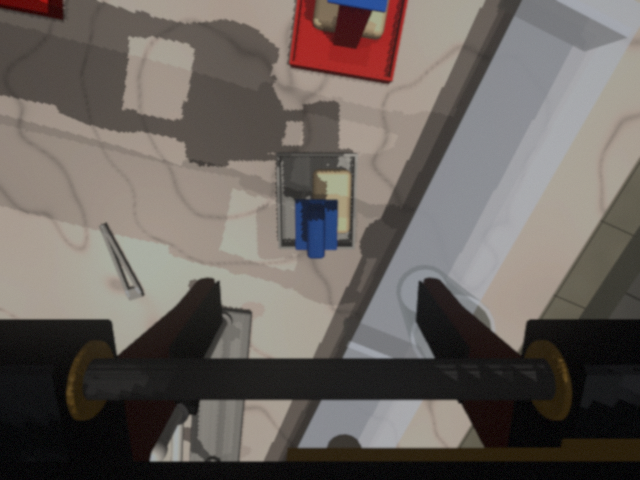

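Tumbler rim is at z of about 0.17, below the gripper body, and the tab is centred (316,228). I'll descend.

Call:
carry_out:
  increments:
    - [0,[-0.15,0.07,4.0],[0,-0.002,0]]
    - [0,[0,0,4.0],[0,0,0]]
    - [0,[0,0,3.0],[0,0,0]]
    - [0,[0,0,1.0],[0,0,0]]
    - [0,[0,0,0.4],[0,0,0]]
    - [0,[0,0,0],[0,0,0]]

```text
clock: 3.68
tcp_pos: [0.6253, 0.131, 0.1642]
tcp_rot: [0.979, 0.203, 0.008, 0.0]
force: [0.5, -0.2, -0.1]
gripper_width: 0.998
```

```bash
python3 - <<'E'
from h import *
s=manip.observe(); P=(s["tcp_pos"],s["tcp_rot"]); print(P, s["force"])
print("delta",tb(np.array([.6211,.131,.1455])-P[0],s))
c=manip.capture("wrist"); cv2.imwrite("pics/w3.png",c["img"])
E
```

```text
(array([0.62533039, 0.13104528, 0.16423468]), array([9.79225742e-01, 2.02619230e-01, 7.88624533e-03, 4.47690695e-04])) [ 0.47558699 -0.15968618 -0.06096943]
delta [-0.00418643 -0.00171341  0.01866613]
```

View pics/w3.png

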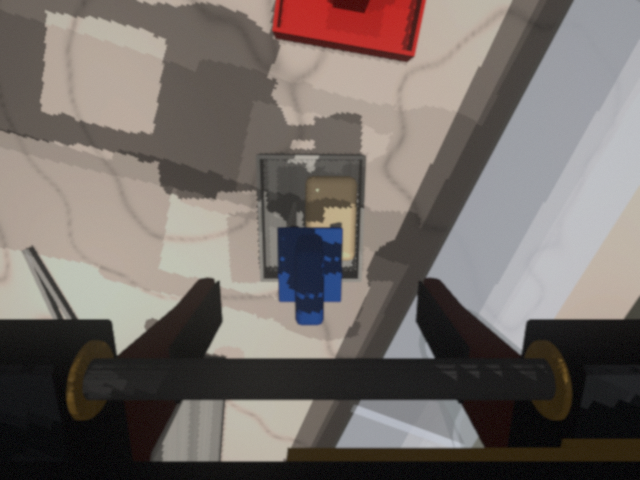

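Call:
carry_out:
  increments:
    - [0,[-0.42,-0.17,0],[0,-0.015,0]]
    - [0,[0,0,0],[0,0,0]]

```text
clock: 3.98
tcp_pos: [0.6215, 0.1311, 0.167]
tcp_rot: [0.979, 0.203, 0.002, 0.002]
force: [-0.4, 1.0, 0.7]
gripper_width: 0.998
```

```bash
cat >> h.py <<'E'
def st(tgt=None,yaw=None):
    s=manip.observe(); R=Rn.from_quat(s["tcp_rot"]).as_matrix()
    print("t",s["clock"],"tcp",s["tcp_pos"].round(4) if hasattr(s["tcp_pos"],"round") else s["tcp_pos"],"F",np.round(s["force"],2),"M",np.round(s["moment"],3),"w",round(s["gripper_width"],3))
    y=np.arctan2(R[1,0],R[0,0]); print("yaw",np.degrees(y).round(2))
    yy=y if yaw is None else np.radians(yaw)
    G=np.array([[np.cos(yy),np.sin(yy),0],[np.sin(yy),-np.cos(yy),0],[0,0,-1]])
    print("turn needed (tool)",Rn.from_matrix(R.T@G).as_rotvec().round(4))
    if tgt is not None: print("delta cm (tool)",(100*R.T@(np.array(tgt)-s["tcp_pos"])).round(3))
    return s
E
python3 -c "
from h import *
st([.6211,.131,.1455],23.2)"
```

```text
t 3.975 tcp [0.6215 0.1311 0.167 ] F [-0.43  0.96  0.68] M [-0.028  0.028 -0.018] w 0.998
yaw 23.38
turn needed (tool) [ 0.0051 -0.0033  0.0031]
delta cm (tool) [-0.045 -0.015  2.154]
```

Call:
carry_out:
  increments:
    - [0,[-0.04,0,1.0],[0.005,-0.003,0]]
    - [0,[0,0,0.8],[0,0,0]]
    - [0,[0,0,0.3],[0,0,0]]
    - [0,[0,0,0],[0,0,0]]

```text
clock: 4.47
tcp_pos: [0.6209, 0.1309, 0.144]
tcp_rot: [0.979, 0.203, -0.0, -0.0]
force: [0.5, -0.3, 0.8]
gripper_width: 0.999
```

```bash
python3 -c "
from h import *
st([.6211,.131,.1455],23.2)"
```

```text
t 4.475 tcp [0.6209 0.1309 0.144 ] F [ 0.5  -0.26  0.79] M [-0.037 -0.027  0.001] w 0.999
yaw 23.38
turn needed (tool) [-0.0005  0.0007  0.0032]
delta cm (tool) [ 0.02  -0.004 -0.15 ]
```

Call:
carry_out:
  increments:
    - [0.3,[0,0,-0.15],[0,0,0]]
    - [0.6,[0,0,0],[0,0,0]]
    - [1,[0,0,0],[0,0,0]]
    - [1,[0,0,0],[0,0,0]]
    - [1,[0,0,0],[0,0,0]]
    - [1,[0,0,0],[0,0,0]]
    - [1,[0,0,0],[0,0,0]]
  force: 40

```text
clock: 5.35
tcp_pos: [0.6213, 0.131, 0.1465]
tcp_rot: [0.979, 0.203, 0.0, -0.0]
force: [0.9, 0.5, 0.2]
gripper_width: 0.244
```

```bash
python3 -c "
from h import *
st([.6211,.131,.1455],23.2)"
```

```text
t 5.35 tcp [0.6213 0.131  0.1465] F [0.87 0.48 0.24] M [-0.06   0.062  0.007] w 0.244
yaw 23.39
turn needed (tool) [-0.0001 -0.0006  0.0032]
delta cm (tool) [-0.013 -0.01   0.103]
```

Call:
carry_out:
  increments:
    - [1,[0,0,0.05],[0,0,0]]
    - [1,[0,0,0],[0,0,0]]
    - [1,[0,0,0],[0,0,0]]
    - [1,[0,0,0],[0,0,0]]

```text
clock: 5.85
tcp_pos: [0.621, 0.1307, 0.1461]
tcp_rot: [0.979, 0.203, 0.0, 0.0]
force: [-1.3, -0.3, 1.1]
gripper_width: 0.155
```

```bash
python3 -c "
from h import *
s=st([.6211,.131,.1455],23.2)
for n in ('wrist',):
    cv2.imwrite('pics/w4.png',manip.capture(n)['img'])"
```

```text
t 5.85 tcp [0.621  0.1307 0.1461] F [-1.25 -0.34  1.06] M [-0.091  0.088  0.02 ] w 0.155
yaw 23.37
turn needed (tool) [ 0.0001 -0.0001  0.003 ]
delta cm (tool) [ 0.017 -0.024  0.065]
```

View pics/w4.png

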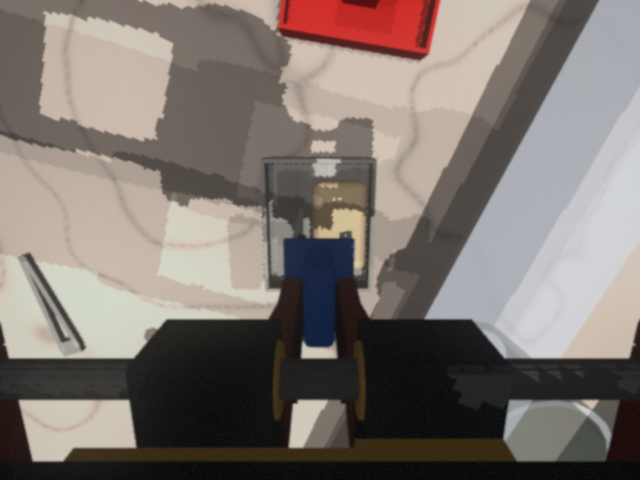

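Grip is good: the opening is 13.6 mm against a 14 mm tab, with the tips about 2 mm above the flange. I'll lift.

Call:
carry_out:
  increments:
    - [1,[0,0,-1.0],[0,0,0]]
    - [1,[0,0,-2.5],[0,0,0]]
    - [1,[0,0,-3.0],[0,0,0]]
    - [1,[0,0,-3.0],[0,0,0]]
    - [1,[0,0,-2.0],[0,0,0]]
    - [1,[0,0,0],[0,0,0]]
    - [1,[0,0,0],[0,0,0]]

```text
clock: 6.78
tcp_pos: [0.62, 0.1309, 0.2599]
tcp_rot: [0.979, 0.203, -0.005, -0.0]
force: [-0.6, 0.4, -4.2]
gripper_width: 0.155
```

```bash
python3 -c "
from h import *
s=st([.48,.06,.265],15.6)"
```

```text
t 6.775 tcp [0.62   0.1309 0.2599] F [-0.55  0.42 -4.17] M [-0.103  0.105 -0.054] w 0.155
yaw 23.4
turn needed (tool) [-0.0022  0.0091  0.1361]
delta cm (tool) [-15.672   0.947  -0.369]
```

Call:
carry_out:
  increments:
    - [1,[-2.5,0.2,-0.2],[0,0.009,0]]
    - [1,[-4.5,0.2,-0.1],[0,0,0.045]]
    - [1,[-4.5,0.2,0],[0,0,0.045]]
    - [1,[-3.5,0.2,0],[0,0,0.045]]
    - [1,[-0.6,0,0],[0,0,0]]
    - [1,[0,0,0],[0,0,0]]

```text
clock: 7.52
tcp_pos: [0.4718, 0.0656, 0.2536]
tcp_rot: [0.991, 0.135, -0.007, -0.002]
force: [0.1, 0.7, -3.7]
gripper_width: 0.153
```

```bash
python3 -c "
from h import *
s=st([.495,-.195,.265],15.6)"
```

```text
t 7.525 tcp [0.4718 0.0656 0.2536] F [ 0.1   0.68 -3.68] M [-0.058 -0.095 -0.017] w 0.153
yaw 15.47
turn needed (tool) [-0.0051  0.0134 -0.0022]
delta cm (tool) [-4.735 25.73  -1.205]
```

Call:
carry_out:
  increments:
    - [1,[-0.5,2.5,-0.4],[-0.005,0.013,0]]
    - [1,[-1,5,-0.3],[0,0,0]]
    - [1,[-1,5,-0.3],[0,0,0]]
    - [1,[-1,5,0],[0,0,0]]
    - [1,[-1,5,0],[0,0,0]]
    - [1,[-0.3,2.5,0],[0,0,0]]
    - [1,[0,0,0],[0,0,0]]

```text
clock: 8.4
tcp_pos: [0.5004, -0.1942, 0.2555]
tcp_rot: [0.99, 0.139, -0.003, -0.003]
force: [-1.1, 1.8, -4.0]
gripper_width: 0.154
```

```bash
python3 - <<'E'
from h import *
s=st([.495,-.195,.265],15.6)
for n in("side","top","wrist"): 
    c=manip.capture(n); cv2.imwrite(f"pics/{n}5.png",c["img"])
a=cv2.imread("pics/side5.png")
cv2.imwrite("pics/side5z.png",cv2.resize(a[150:350,240:480],None,fx=3,fy=3,interpolation=cv2.INTER_CUBIC))
E
```

```text
t 8.4 tcp [ 0.5004 -0.1942  0.2555] F [-1.12  1.77 -4.01] M [ 0.356  0.079 -0.011] w 0.154
yaw 16.01
turn needed (tool) [-0.006   0.0055  0.0071]
delta cm (tool) [-0.549 -0.081 -0.946]
```

View pics/side5z.png

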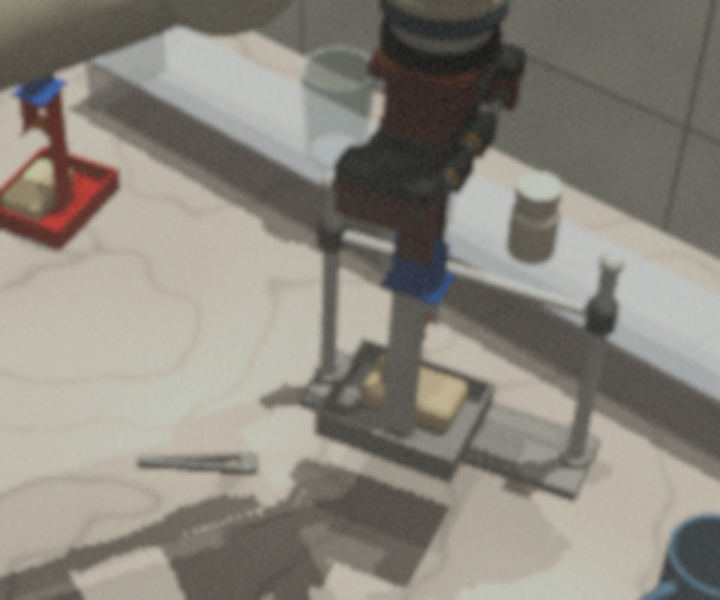

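View pics/top5.png

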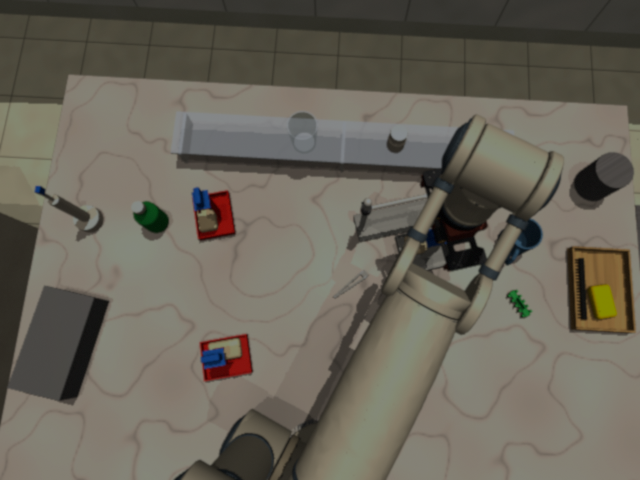

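View pics/wrist5.png

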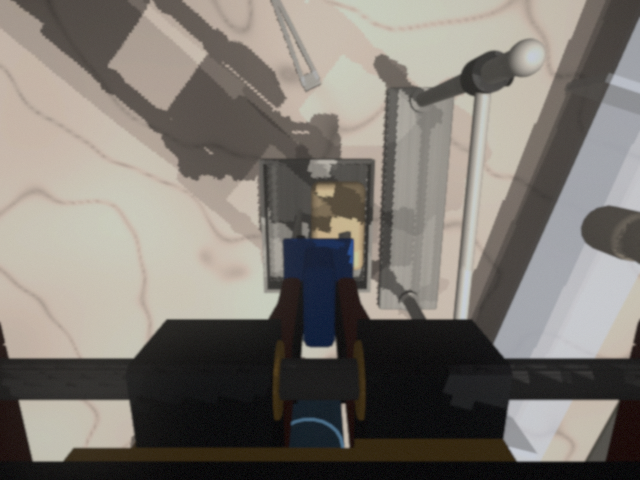

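```bash
python3 - <<'E'
from h import *
s=manip.observe();P=(s["tcp_pos"],s["tcp_rot"]);c=manip.capture("wrist");im=c["img"]
g=im.max(2).astype(float)
for v in (110,160,210,260,310):
    r=g[v,455:490]; u=np.arange(455,490); 
    ok=(r>np.percentile(r,85)-12); print(v,u[ok])
cv2.imwrite("pics/w5z.png",cv2.resize(im[20:330,400:560],None,fx=1.9*2,fy=1.9,interpolation=cv2.INTER_CUBIC))
for z in(.170,.175,.18):
    a=onz(c,(481,105),z,P);b=onz(c,(461,315),z,P);d=b-a
    n=np.array([-d[1],d[0],0]);n/=np.linalg.norm(n)
    print(z,a,b,"yaw",np.degrees(np.arctan2(-d[0],d[1]))%180, "x-offset of bar from rail mid est",n[:2]@(np.array([.6008,-.1659])-a[:2]))
for z in(.226,.230): print("ball",onz(c,(526,57),z,P))
E
```

```text
110 [455 456 457 458 459 460 461 462 463 464 465 466 467 468 469 470 480 481
 482 483 484 485 486 487 489]
160 [455 456 457 458 459 460 461 462 463 464 465 475 476 477 478 479 480 481
 485 486 487 488 489]
210 [455 456 457 458 459 460 461 470 471 472 473 474 475 476 479 480 481 482
 483 484 485 486 487 488 489]
260 [455 456 465 466 467 468 469 470 471 472 473 474 475 476 477]
310 [459 460 461 462 463 464 465]
0.17 [ 0.57759197 -0.07353279  0.17      ] [ 0.62030841 -0.21814443  0.17      ] yaw 16.456470792967536 x-offset of bar from rail mid est -0.003909096693519441
0.175 [ 0.5758375  -0.07447014  0.175     ] [ 0.61776975 -0.216427    0.175     ] yaw 16.456470792967536 x-offset of bar from rail mid est -0.0019609569210849577
0.18 [ 0.57408303 -0.07540749  0.18      ] [ 0.61523109 -0.21470956  0.18      ] yaw 16.456470792967508 x-offset of bar from rail mid est -1.2817148650353595e-05
ball [ 0.5711361  -0.05612956  0.226     ]
ball [ 0.56948859 -0.05739527  0.23      ]
```

View pics/w5z.png

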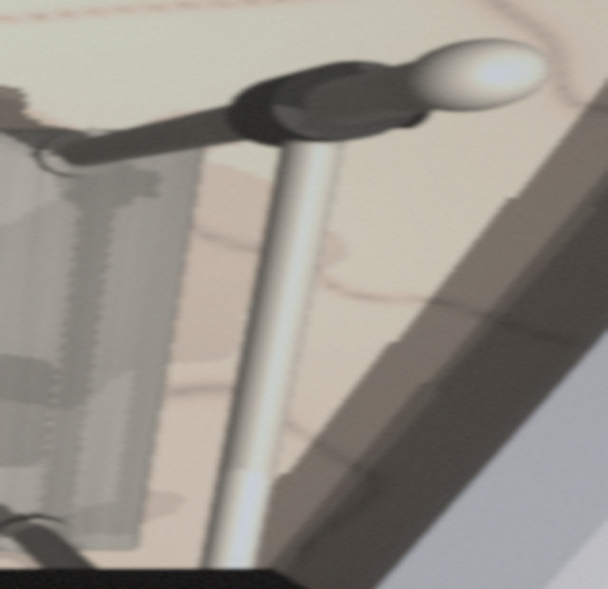

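```bash
python3 - <<'E'
from h import *
s=manip.observe();P=(s["tcp_pos"],s["tcp_rot"]);W=manip.capture("wrist");S=manip.capture("side");T=manip.capture("top")
def plane(r1,r2):
    n=np.cross(r1[1],r2[1]);n/=np.linalg.norm(n);return n,n@r1[0]
tp=lambda u,v:ray(T,(245+u/3.3,150+v/3.3)); sp=lambda u,v:ray(S,(270+u/4,160+v/4))
pl={"W":plane(ray(W,(481,105),P),ray(W,(461,315),P)),"S":plane(sp(345,274),sp(655,372)),"T":plane(tp(420,190),tp(710,128))}
# cut at middle plane: perpendicular to bar, through mid
yd=np.array([-.269,.963,0]);M=np.array([.6008,-.1659,.186])
for a in ("WS","WT","ST"):
    A=np.array([pl[a[0]][0],pl[a[1]][0],yd]);b=[pl[a[0]][1],pl[a[1]][1],yd@M]
    X=np.linalg.solve(A,b); d=np.cross(A[0],A[1]); d/=np.linalg.norm(d); print(a,X,"dx",(X-M)@[.963,.269,0],"dir",d)
E
```

```text
WS [ 0.60472613 -0.16480329  0.17017208] dx 0.004075873398411814 dir [ 0.29437512 -0.95528115 -0.02795008]
WT [ 0.59421128 -0.16774046  0.1981528 ] dx -0.006840017382845968 dir [-0.25289822  0.96414313 -0.08043951]
ST [ 0.60012431 -0.16608875  0.17454697] dx -0.0007014650519533717 dir [-0.27669409  0.96089536  0.01097699]
```

Call:
carry_out:
  increments:
    - [1,[0,0,-0.6],[-0.005,0.005,0.004]]
    - [1,[0,0,-0.3],[0,0,0]]
    - [1,[0,0,0],[0,0,0]]

```text
clock: 9.12
tcp_pos: [0.5001, -0.1903, 0.2685]
tcp_rot: [0.99, 0.14, 0.002, 0.001]
force: [0.7, 0.4, -4.0]
gripper_width: 0.154
```

```bash
python3 -c "
from h import *
s=st([.6015,-.1655,.264],15.9)"
```

```text
t 9.125 tcp [ 0.5001 -0.1903  0.2685] F [ 0.75  0.39 -4.02] M [-0.067  0.008  0.055] w 0.154
yaw 16.09
turn needed (tool) [ 0.0023 -0.0039  0.0033]
delta cm (tool) [10.427  0.428  0.488]
```

Call:
carry_out:
  increments:
    - [1,[2.0,0.2,0.3],[0.002,-0.004,0.003]]
    - [1,[2.5,0.2,0],[0,0,0]]
    - [1,[2.0,0,0],[0,0,0]]
    - [1,[1.0,0,0],[0,0,0]]
    - [1,[0,0,0],[0,0,0]]

```text
clock: 9.75
tcp_pos: [0.575, -0.1734, 0.2659]
tcp_rot: [0.99, 0.138, 0.0, 0.0]
force: [-0.0, 0.2, -3.4]
gripper_width: 0.156
```

```bash
python3 -c "
from h import *
s=st([.6015,-.1655,.264],15.9)
c=manip.capture('side'); cv2.imwrite('pics/side6.png',cv2.resize(c['img'][150:350,280:480],None,fx=3,fy=3,interpolation=cv2.INTER_CUBIC))"
```

```text
t 9.75 tcp [ 0.575  -0.1734  0.2659] F [-0.04  0.2  -3.45] M [-0.118  0.123  0.   ] w 0.156
yaw 15.86
turn needed (tool) [ 0.0009  0.0001 -0.0008]
delta cm (tool) [ 2.768 -0.039  0.195]
```

View pics/side6.png

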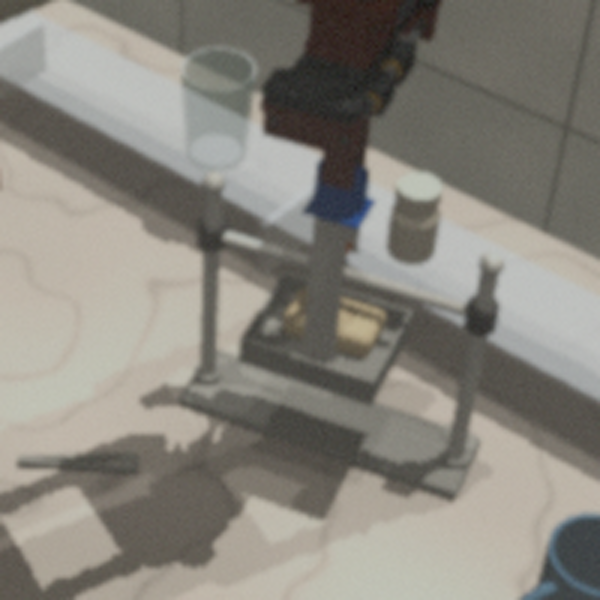

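The basket is going under the bar and the shank is still in front of it. I'll move the last 28 mm.

Call:
carry_out:
  increments:
    - [1,[1.2,0,0],[0,0,0]]
    - [1,[1.0,0,0],[0,0,0]]
    - [1,[0.4,0,0],[0,0,0]]
    - [1,[0.1,0,0],[0,0,0]]
    - [1,[0,0,0],[0,0,0]]

```text
clock: 10.42
tcp_pos: [0.6016, -0.1663, 0.2668]
tcp_rot: [0.991, 0.137, 0.0, 0.001]
force: [0.3, -0.2, -4.0]
gripper_width: 0.154
```

```bash
python3 -c "
from h import *
s=st([.6015,-.1655,.264],15.9)
c=manip.capture('side'); cv2.imwrite('pics/side7.png',cv2.resize(c['img'][170:310,310:450],None,fx=4,fy=4,interpolation=cv2.INTER_CUBIC))
c=manip.capture('top'); cv2.imwrite('pics/top7.png',cv2.resize(c['img'][140:280,330:500],None,fx=4,fy=4,interpolation=cv2.INTER_CUBIC))"
```

```text
t 10.425 tcp [ 0.6016 -0.1663  0.2668] F [ 0.28 -0.2  -3.96] M [-0.065  0.048  0.011] w 0.154
yaw 15.78
turn needed (tool) [ 0.0017 -0.0004 -0.0021]
delta cm (tool) [ 0.012 -0.083  0.279]
```

View pics/side7.png

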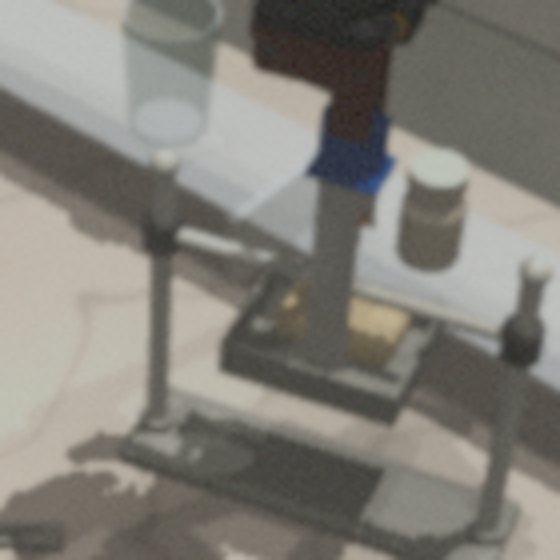

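View pics/top7.png

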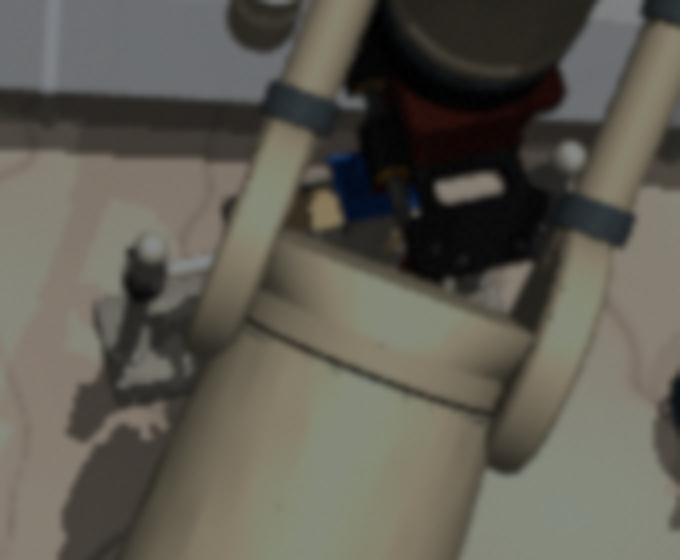

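The bar passes behind the shank, in front of the nose, and below the lip, so the geometry is right. I'll lower until just before the expected gate contact.

Call:
carry_out:
  increments:
    - [1,[0,-0.05,0.8],[0.001,0,0]]
    - [1,[0,0,0.8],[0,0,0]]
    - [1,[0,0,0.6],[0,0,0]]
    - [1,[0,0,0.3],[0,0,0]]
    - [1,[0,0,0],[0,0,0]]

```text
clock: 11.15
tcp_pos: [0.6007, -0.166, 0.2393]
tcp_rot: [0.991, 0.137, -0.0, 0.0]
force: [1.3, -0.7, -4.2]
gripper_width: 0.154
```

```bash
python3 -c "
from h import *
s=st([.6015,-.1655,.230],15.9)"
```

```text
t 11.15 tcp [ 0.6007 -0.166   0.2393] F [ 1.28 -0.68 -4.22] M [-0.062  0.097  0.014] w 0.154
yaw 15.75
turn needed (tool) [ 0.      0.0005 -0.0027]
delta cm (tool) [ 0.09  -0.026  0.935]
```

Call:
carry_out:
  increments:
    - [1,[0.08,0,0.3],[0,0,0]]
    - [1,[0,0,0.3],[0,0,0]]
    - [1,[0,0,0],[0,0,0]]

```text
clock: 11.52
tcp_pos: [0.6017, -0.1658, 0.2335]
tcp_rot: [0.991, 0.137, 0.0, 0.0]
force: [-0.7, 0.0, -4.0]
gripper_width: 0.156
```

```bash
python3 -c "
from h import *
s=st([.6015,-.1655,.230],15.9)
c=manip.capture('side'); cv2.imwrite('pics/side8.png',cv2.resize(c['img'][170:310,310:450],None,fx=4,fy=4,interpolation=cv2.INTER_CUBIC))"
```

```text
t 11.525 tcp [ 0.6017 -0.1658  0.2335] F [-0.68  0.05 -4.04] M [-0.068  0.048 -0.021] w 0.156
yaw 15.75
turn needed (tool) [ 0.0005 -0.0002 -0.0026]
delta cm (tool) [-0.013 -0.034  0.346]
```

View pics/side8.png

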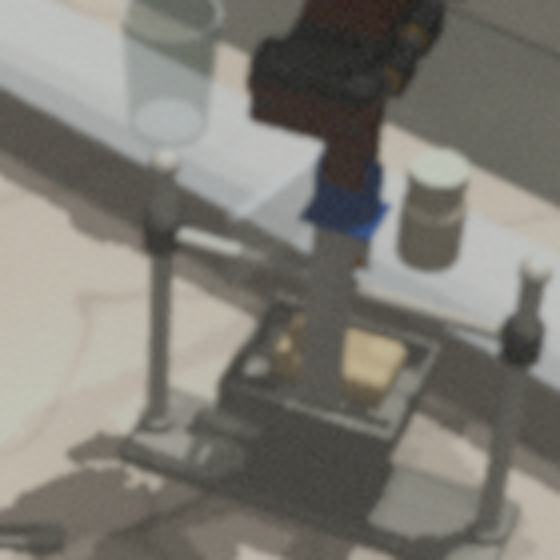

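No contact yet, and the gate's edge is visible just above the bar at (360,258). I'll go down in small steps.

Call:
carry_out:
  increments:
    - [1,[0,0,0.25],[0,0,0]]
    - [1,[0,0,0.25],[0,0,0]]
    - [1,[0,0,0],[0,0,0]]

```text
clock: 11.95
tcp_pos: [0.6018, -0.1658, 0.2285]
tcp_rot: [0.991, 0.137, 0.0, 0.0]
force: [0.4, -0.0, -3.6]
gripper_width: 0.155
```

Call:
carry_out:
  increments:
    - [1,[0,0,0.2],[0,0,0]]
    - [1,[0,0,0.2],[0,0,0]]
    - [1,[0,0,0],[0,0,0]]

```text
clock: 12.32
tcp_pos: [0.602, -0.1659, 0.2259]
tcp_rot: [0.991, 0.137, 0.001, 0.001]
force: [-0.5, 0.1, -2.7]
gripper_width: 0.155
```

Call:
carry_out:
  increments:
    - [1,[0,0,0.2],[0,0,0]]
    - [1,[0,0,0.1],[0,0,0]]

```text
clock: 12.58
tcp_pos: [0.602, -0.166, 0.2242]
tcp_rot: [0.991, 0.137, 0.002, 0.001]
force: [-1.6, 0.4, 1.5]
gripper_width: 0.152
```

Gate contact starts at TCP z of about 0.2255, so the bar axis is at about 0.175, which agrees with the vision estimate. I'll press on gently.

Call:
carry_out:
  increments:
    - [1,[0,0,0.2],[0,0,0]]
    - [1,[0,0,0.2],[0,0,0]]

```text
clock: 12.82
tcp_pos: [0.6023, -0.166, 0.2211]
tcp_rot: [0.991, 0.137, 0.003, 0.002]
force: [-0.5, 0.9, 4.0]
gripper_width: 0.15
```

Call:
carry_out:
  increments:
    - [1,[0,0,0.2],[0,0,0]]
    - [1,[0,0,0.2],[0,0,0]]

```text
clock: 13.08
tcp_pos: [0.6023, -0.1662, 0.218]
tcp_rot: [0.991, 0.137, 0.003, 0.002]
force: [-2.4, -0.5, 3.2]
gripper_width: 0.157
```

Call:
carry_out:
  increments:
    - [1,[0,0,0.2],[0,0,0]]
    - [1,[0,0,0.2],[0,0,0]]

```text
clock: 13.32
tcp_pos: [0.6015, -0.1667, 0.2131]
tcp_rot: [0.991, 0.137, 0.002, 0.002]
force: [-2.9, -0.4, 0.8]
gripper_width: 0.156
```

```bash
python3 -c "
from h import *
s=st([.6015,-.1655,.194],15.9)"
```

```text
t 13.325 tcp [ 0.6015 -0.1667  0.2131] F [-2.86 -0.37  0.84] M [-0.146  0.831  0.018] w 0.156
yaw 15.7
turn needed (tool) [ 0.005  -0.0038 -0.0035]
delta cm (tool) [ 0.028 -0.121  1.913]
```

Call:
carry_out:
  increments:
    - [1,[0,0,0.2],[0,0,0]]
    - [1,[0,0,0.2],[0,0,0]]

```text
clock: 13.58
tcp_pos: [0.6008, -0.1669, 0.2073]
tcp_rot: [0.991, 0.136, 0.001, 0.002]
force: [-3.1, -0.9, -0.4]
gripper_width: 0.156
```

Call:
carry_out:
  increments:
    - [1,[0,0,0.2],[0,0,0]]
    - [1,[0,0,0.2],[0,0,0]]

```text
clock: 13.82
tcp_pos: [0.6006, -0.1668, 0.2016]
tcp_rot: [0.991, 0.136, -0.0, 0.001]
force: [-2.9, -0.4, -1.5]
gripper_width: 0.155
```

Call:
carry_out:
  increments:
    - [1,[0,0,0.2],[0,0,0]]
    - [1,[0,0,0.2],[0,0,0]]

```text
clock: 14.08
tcp_pos: [0.6003, -0.1667, 0.1959]
tcp_rot: [0.991, 0.136, -0.001, 0.001]
force: [0.3, 1.0, -4.3]
gripper_width: 0.154
```

```bash
python3 -c "
from h import *
s=st([.6015,-.1655,.194],15.9)
c=manip.capture('side'); cv2.imwrite('pics/side9.png',cv2.resize(c['img'][170:310,310:450],None,fx=4,fy=4,interpolation=cv2.INTER_CUBIC))"
```

```text
t 14.075 tcp [ 0.6003 -0.1667  0.1959] F [ 0.29  1.   -4.31] M [-0.069  0.168 -0.02 ] w 0.154
yaw 15.67
turn needed (tool) [ 0.0013  0.0023 -0.004 ]
delta cm (tool) [ 0.153 -0.083  0.193]
```

View pics/side9.png

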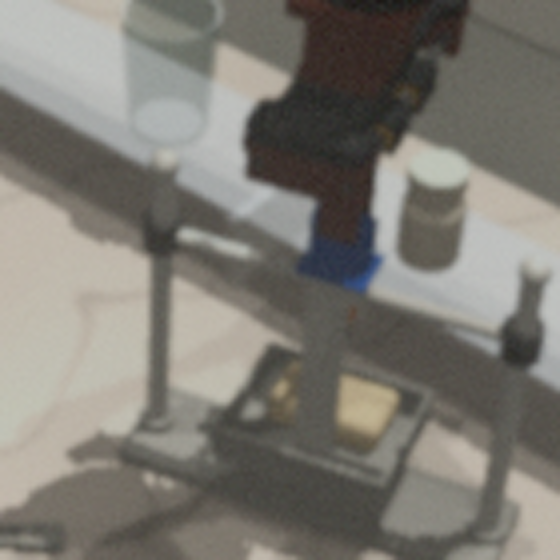

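The force has dropped back to the bare weight (-4.3 N), and orange shows below the bar at (350,315), so the gate has snapped past. Next I find the crown with fine steps.

Call:
carry_out:
  increments:
    - [1,[0.1,0,0.1],[0,0,0]]
    - [1,[0,0,0.1],[0,0,0]]

```text
clock: 14.38
tcp_pos: [0.6027, -0.1657, 0.1932]
tcp_rot: [0.991, 0.137, 0.0, 0.0]
force: [0.5, 0.2, -3.3]
gripper_width: 0.155
```

Call:
carry_out:
  increments:
    - [1,[0,0,0.1],[0,0,0]]

```text
clock: 14.5
tcp_pos: [0.6029, -0.1656, 0.1922]
tcp_rot: [0.991, 0.137, 0.001, 0.0]
force: [-1.0, 0.4, -4.1]
gripper_width: 0.152
```

Call:
carry_out:
  increments:
    - [1,[0,0,0.1],[0,0,0]]

```text
clock: 14.62
tcp_pos: [0.6031, -0.1656, 0.1921]
tcp_rot: [0.991, 0.137, 0.001, 0.001]
force: [-1.2, -0.2, 2.6]
gripper_width: 0.151
```

Crown contact at TCP z of 0.192, with a net load of about 6.7 N. I'll press a little more.

Call:
carry_out:
  increments:
    - [1,[0,0,0.1],[0,0,0]]

```text
clock: 14.75
tcp_pos: [0.6031, -0.1656, 0.192]
tcp_rot: [0.991, 0.137, 0.002, 0.001]
force: [-2.1, 0.8, 2.0]
gripper_width: 0.153
```

```bash
python3 -c "
from h import *
s=st([.6015,-.1655,.192],15.9)"
```

```text
t 14.75 tcp [ 0.6031 -0.1656  0.192 ] F [-2.14  0.85  1.99] M [ 0.074  0.481 -0.009] w 0.153
yaw 15.75
turn needed (tool) [ 0.0023 -0.0029 -0.0026]
delta cm (tool) [-0.153 -0.058  0.003]
```

Call:
carry_out:
  increments:
    - [1,[-0.05,0,0.15],[0,0,0]]

```text
clock: 14.88
tcp_pos: [0.603, -0.1657, 0.192]
tcp_rot: [0.991, 0.137, 0.003, 0.001]
force: [-0.8, 2.4, 5.4]
gripper_width: 0.156
```

Call:
carry_out:
  increments:
    - [1,[-0.05,0,0.2],[0,0,0]]

```text
clock: 15.0
tcp_pos: [0.6031, -0.1657, 0.192]
tcp_rot: [0.991, 0.137, 0.004, 0.002]
force: [-1.8, 1.1, 7.9]
gripper_width: 0.153
```

Net push is about 12 N. I'll hold it for two rows and check the gate.

Call:
carry_out:
  increments:
    - [1,[0,0,0.2],[0,0,0]]
    - [1,[0,0,0.2],[0,0,0]]

```text
clock: 15.25
tcp_pos: [0.6032, -0.1657, 0.192]
tcp_rot: [0.991, 0.137, 0.006, 0.003]
force: [-3.4, 1.5, 7.0]
gripper_width: 0.154
```

```bash
python3 -c "
from h import *
s=st([.6015,-.1655,.192],15.9)
c=manip.capture('side'); cv2.imwrite('pics/side10.png',cv2.resize(c['img'][190:310,330:450],None,fx=5,fy=5,interpolation=cv2.INTER_CUBIC))"
```

```text
t 15.25 tcp [ 0.6032 -0.1657  0.192 ] F [-3.39  1.54  7.03] M [0.218 0.827 0.017] w 0.154
yaw 15.79
turn needed (tool) [ 0.0072 -0.0117 -0.002 ]
delta cm (tool) [-0.157 -0.066 -0.002]
```

View pics/side10.png

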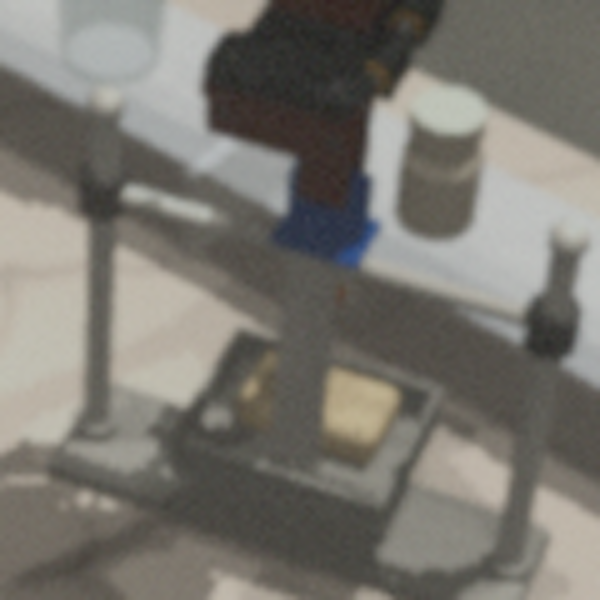

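The bar is home, with the gate's orange edge below it at (340,293) and a net push of about 11 N. I'll relax the press to about zero, then open.

Call:
carry_out:
  increments:
    - [1,[-0.05,0,-0.02],[0.007,-0.012,0]]
    - [1,[0,0,0],[0,0,0]]
    - [1,[0,0,0],[0,0,0]]

```text
clock: 15.68
tcp_pos: [0.6026, -0.1659, 0.1918]
tcp_rot: [0.991, 0.137, -0.001, -0.0]
force: [-1.7, -0.1, 2.9]
gripper_width: 0.154
```

```bash
python3 -c "
from h import *
s=st([.6015,-.1655,.192],15.9)"
```

```text
t 15.675 tcp [ 0.6026 -0.1659  0.1918] F [-1.67 -0.05  2.92] M [0.052 0.387 0.048] w 0.154
yaw 15.78
turn needed (tool) [-0.0004  0.0013 -0.0021]
delta cm (tool) [-0.092 -0.07  -0.02 ]
```

Call:
carry_out:
  increments:
    - [1,[-0.05,0,-0.07],[0,0,0]]
    - [1,[0,0,0],[0,0,0]]

```text
clock: 15.92
tcp_pos: [0.6024, -0.1659, 0.1919]
tcp_rot: [0.991, 0.137, -0.001, -0.0]
force: [-1.0, 0.1, 1.2]
gripper_width: 0.156
```

Call:
carry_out:
  increments:
    - [0.8,[0,0,-0.05],[0,0,0]]
    - [0.75,[0,0,0],[0,0,0]]
    - [0.7,[0,0,0],[0,0,0]]
    - [0.6,[0,0,0],[0,0,0]]
    - [0.6,[0,0,0],[0,0,0]]
    - [0.6,[0,0,0],[0,0,0]]

```text
clock: 16.68
tcp_pos: [0.6027, -0.1663, 0.1927]
tcp_rot: [0.991, 0.137, -0.0, 0.0]
force: [-0.8, -0.1, 0.2]
gripper_width: 0.398
```

```bash
python3 -c "
from h import *
s=st([.6015,-.1655,.192],15.9)
c=manip.capture('side'); cv2.imwrite('pics/side11.png',cv2.resize(c['img'][190:310,330:450],None,fx=5,fy=5,interpolation=cv2.INTER_CUBIC))
cv2.imwrite('pics/w11.png',manip.capture('wrist')['img'])"
```

```text
t 16.675 tcp [ 0.6027 -0.1663  0.1927] F [-0.81 -0.09  0.21] M [-0.049  0.079  0.007] w 0.398
yaw 15.78
turn needed (tool) [ 0.0003  0.0003 -0.0021]
delta cm (tool) [-0.091 -0.104  0.074]
```

View pics/side11.png

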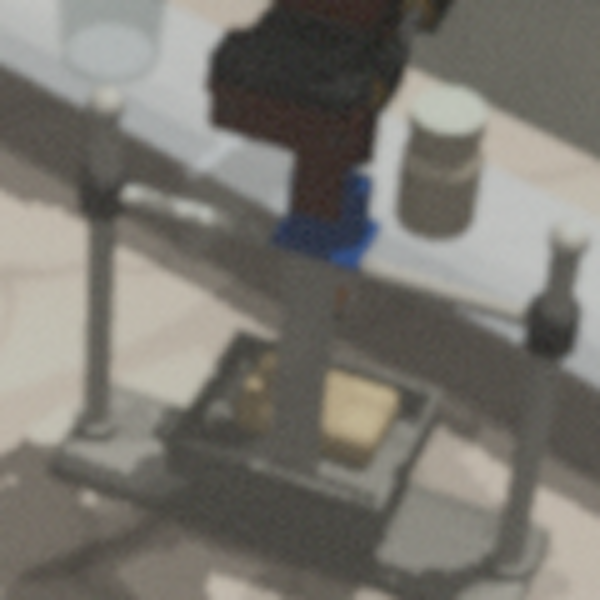

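View pics/w11.png

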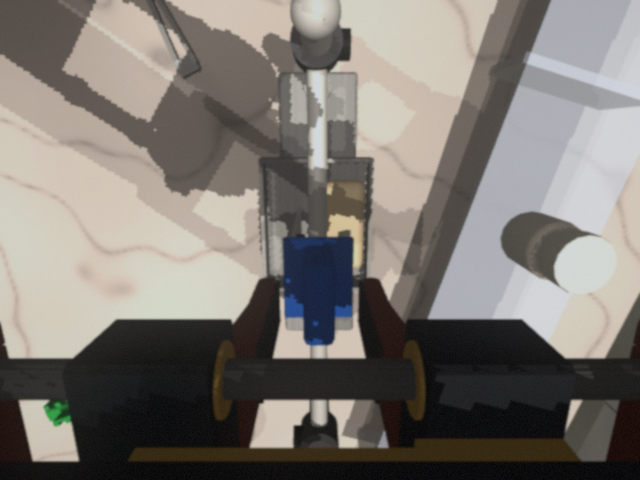

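Released. The caddy hangs squarely on the bar (tab at (318,290), bar straight below it) and hardly moved. I'll open a bit more and retreat upward.

Call:
carry_out:
  increments:
    - [0.3,[0,0,0],[0,0,0]]
    - [0.3,[0,0,0],[0,0,0]]
    - [0.3,[0,0,-1.0],[0,0,0]]
    - [0.3,[0,0,-2.0],[0,0,0]]
    - [0.3,[0,0,-3.0],[0,0,0]]
    - [0.3,[0,0,-4.0],[0,0,0]]
    - [0.3,[0,0,-3.0],[0,0,0]]
    - [0.3,[0,0,0],[0,0,0]]
    - [0.3,[0,0,0],[0,0,0]]
    - [0.3,[0,0,0],[0,0,0]]
    - [0.3,[0,0,0],[0,0,0]]
    - [0.3,[0,0,0],[0,0,0]]
    - [0.3,[0,0,0],[0,0,0]]

```text
clock: 18.4
tcp_pos: [0.6016, -0.1659, 0.3244]
tcp_rot: [0.991, 0.137, -0.002, -0.001]
force: [0.1, -0.9, 0.0]
gripper_width: 0.701
```

```bash
python3 -c "
from h import *
s=st()
P=(s['tcp_pos'],s['tcp_rot'])
a=manip.capture('side')['img'];w=manip.capture('wrist');w1=w['img']
cv2.imwrite('pics/side12.png',cv2.resize(a[140:310,310:470],None,fx=3.5,fy=3.5,interpolation=cv2.INTER_CUBIC))
cv2.imwrite('pics/side12f.png',a)
cv2.imwrite('pics/w12.png',w1)"
```

```text
t 18.4 tcp [ 0.6016 -0.1659  0.3244] F [ 0.08 -0.87  0.02] M [-0.039  0.028  0.02 ] w 0.701
yaw 15.78
turn needed (tool) [-0.0026  0.0046 -0.    ]
```

View pics/side12.png

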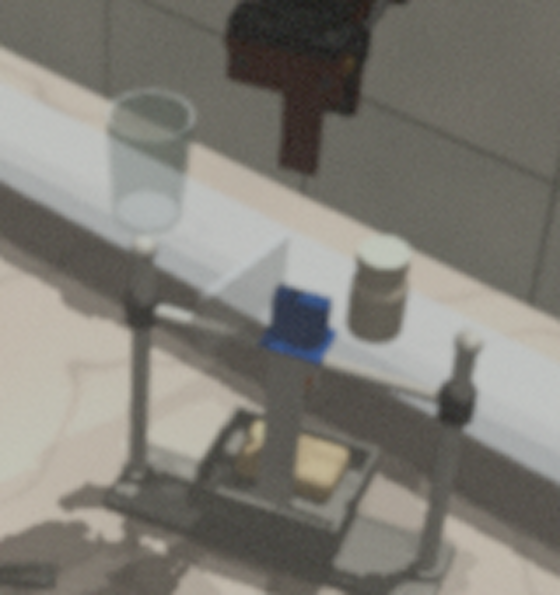

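View pics/w12.png

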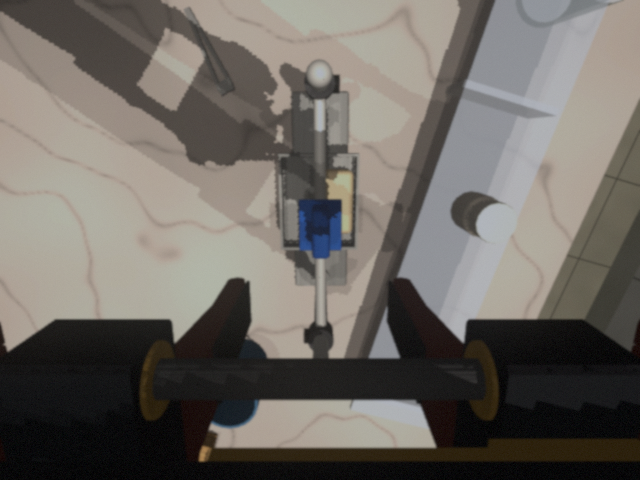

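View pics/side12f.png

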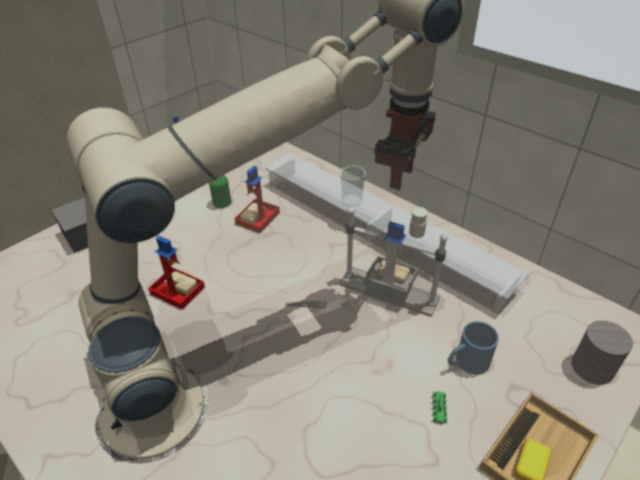

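The caddy hangs upright between the posts, with the gate's orange edge under the bar at (308,382) and the bystanders where they were. One last check covers stillness and centring.

Call:
carry_out:
  increments:
    - [0.3,[0,0,0],[0,0,0]]
    - [0.3,[0,0,0],[0,0,0]]
    - [0.3,[0,0,0],[0,0,0]]
    - [0.3,[0,0,0],[0,0,0]]

```text
clock: 19.0
tcp_pos: [0.6018, -0.1659, 0.3249]
tcp_rot: [0.991, 0.137, -0.002, -0.001]
force: [-0.1, -0.8, 0.9]
gripper_width: 0.701
```

```bash
python3 - <<'E'
from h import *
s=st();P=(s["tcp_pos"],s["tcp_rot"])
c=manip.capture("side"); w=manip.capture("wrist"); old=cv2.imread("pics/side12f.png")
def cen(im,y0,y1,x0,x1):
    h=cv2.cvtColor(im,cv2.COLOR_BGR2HSV);m=cv2.inRange(h,(105,140,30),(125,255,255))[y0:y1,x0:x1]
    v,u=np.nonzero(m);return u.mean()+x0,v.mean()+y0,len(u)
print(cen(old,210,260,370,425),cen(c["img"],210,260,370,425))
X=np.mean([onz(w,p,.190,P) for p in((299,200),(341,200),(341,250),(299,250))],0)
print("flange",X,"offset in rail axes", (X-[.6015,-.1655,.19])@np.array([.962,.274,0]),(X-[.6015,-.1655,.19])@np.array([-.274,.962,0]))
E
```

```text
t 19.0 tcp [ 0.6018 -0.1659  0.3249] F [-0.11 -0.77  0.91] M [-0.104  0.067  0.002] w 0.701
yaw 15.78
turn needed (tool) [-0.0022  0.0038 -0.    ]
(np.float64(397.0), np.float64(233.13333333333333), 15) (np.float64(397.05555555555554), np.float64(236.61111111111111), 18)
flange [ 0.60285765 -0.16601859  0.19      ] offset in rail axes 0.0011639693033610378 -0.0008708782440945074
```

The colour mask caught too few pixels (15 to 18) for its stillness reading to mean anything, so I'll compare the frames directly.

```bash
python3 - <<'E'
from h import *
a=cv2.imread("pics/side12f.png")[215:300,365:425].astype(np.float32);b=manip.capture("side")["img"][215:300,365:425].astype(np.float32)
print(cv2.phaseCorrelate(a.mean(2),b.mean(2)))
o=cv2.imread("pics/side0.png");n=manip.capture("side")["img"]
for nm,(x0,y0,x1,y1) in dict(tumbler=(335,160,370,205),pills=(405,205,432,240),lotion=(205,162,233,210),clip=(428,388,450,425),mug=(448,320,500,375),tweez=(283,296,330,310)).items():
    print(nm,cv2.phaseCorrelate(o[y0:y1,x0:x1].astype(np.float32).mean(2),n[y0:y1,x0:x1].astype(np.float32).mean(2)))
E
```

```text
((0.0772772329932856, -0.016190751557388694), 0.9990492395118431)
tumbler ((-0.016916381779463308, 0.6973180977654287), 0.9637392217730298)
pills ((0.4749690724849529, -0.0033585846290513643), 1.0488068206320085)
lotion ((1.1765733924577777, -0.515325524032157), 0.3161676287651062)
clip ((0.001577441951914338, -0.04808745133946246), 0.9847559769948323)
mug ((-0.05230134719724333, 0.016402762930127324), 0.968610276704953)
tweez ((-0.8397816336524109, 0.7141013269503693), 0.42673955162366234)
```

```bash
python3 -c "
from workcell import manip
print(manip.job_done())"
```

```text
the job is handed in; nothing more can be done
None
```

The caddy hangs on the bar, released and still, and the job is handed in at about 19 s of the 64 s allowed. The hand-in reports no verdict.

**What I did:** I gripped the steel caddy by its blue tab, brought the hook over the bar and pressed it down in small steps. Gate contact came at TCP z ≈ 0.2255 and peaked at about 8 N in the readings. Then the force fell back to the bare weight as the gate snapped past. The crown met the bar at TCP z ≈ 0.192, which puts the bar at about 0.175 m. I pressed home at about 11–12 N, relaxed the push, opened the fingers and withdrew upward.

**Last checks:**
- **Position:** the caddy is about 1 mm off my estimate of the bar's middle, both across and along it. That estimate is itself good to a few millimetres.
- **Gate:** its orange edge shows below the bar. I judged it shut from the pictures only, since the joint angle cannot be read directly.
- **Tilt:** I judged the caddy upright by eye.
- **Stillness:** it moved less than 0.1 pixel between pictures about 0.6 s apart.
- **Rail load:** the highest net load in any reading was about 12 N. Readings came only at the end of each call.
- **Bystanders:** the tumbler, pills, clip and mug are within a pixel of where they started.

**Checks that disagreed or fell short:**
- My first stillness check used a blue mask with too few pixels (15–18), and it disagreed by 3.5 pixels. I replaced it with the direct frame comparison above.
- The picture comparison was weak for the lotion and tweezers, where the arm's shadow or the arm itself had changed the view. By eye both stand where they were, and the arm never came near them.
- Early triangulation of the bar between pairs of cameras disagreed: the wrist and top pair gave 0.198 m and the others 0.170–0.175 m. Feeling for the bar settled it.

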